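Screw down the tin press with the ratchet wrench and hang the wrench up

TASK

Put the ratchet wrench on the toothed wheel of the tin press and swing it back and forth, clockwise to drive and slipping back on each return, keeping it on the wheel until the press plate is fully down on the tin and the wheel will turn no further. Then take the wrench off and hang it level across both hooks of the small rack, heavy head clear outside the hooks so that it does not tip off, and let go. Do not turn the wheel with the gripper, and leave the jars and other things standing where they are.

Things in the scene. Friction and masses are not known exactly. Their poses are not given: they have to be found in the camera images.
- wrench: Steel ratchet wrench, 202 mm long, 0.33 kg. Origin: mid-handle, level with its underside (at height 0 on the worktop, z up). +x points to the head, whose axis is at x = +85 mm. Handle: bar 14 mm wide (y), z = 5 to 17 mm, grippable from x = -60 to +40; then a black butt, 18 mm wide, 20 high, to x = -87. Centre of mass 21 mm from the origin towards the head.
- wrench_head (a point): On the wrench's head axis (x = +85 mm), 13 mm above its underside: the under face of the top plate, which rests on the wheel's top face when seated. The head is 60 mm wide, z = 0 to 20 mm: a 28 mm hole through the 7 mm top plate, below it an open recess 54 mm wide and 13 mm deep that takes the wheel. It works only this way up. Axes as the wrench.
- pawl: Spring pawl inside the head, on the handle side, 3 mm wide, bevelled below so that it rides over the wheel's rim when lowered; its tip protrudes into the recess to 19.5 mm from the head axis and is pushed outward by up to 9 mm with under 2.5 N. The wrench drives the wheel when swung clockwise seen from above and slips over the teeth when swung anticlockwise. Origin: its tip; axes as the wrench.
- press: Tin press, fixed: steel base 120 (x) by 140 (y) by 8 mm, columns at y = +-56 mm, grey crossbar 30 by 138 mm with its top at 79 mm (column nuts to 83 mm), a flat round tin (87 mm wide, 40 high) inside. Origin: centre of the base's underside, on the wheel's axis. Front is -x; a spice jar stands either side of the front, and the wrench handle swings between them about the press's -x direction.
- wheel_top (a point): Centre of the top face of the toothed wheel, 97 mm above the worktop. The wheel is 10 mm thick, 48 mm over its 20 saw teeth (18 degrees each); above it a smooth journal 24 mm wide and 7 mm high, then a cone narrowing to 8 mm, its tip 23 mm above this point. The wrench is seated when wrench_head is at this point; its underside is then 84 mm above the worktop.
- ratchet_wheel: The toothed wheel with its journal (see wheel_top), oiled and slippery; turns with joint spindle. Origin on the axis, 80 mm above the worktop.
- spindle (a joint): Turn of the toothed wheel in rad, growing clockwise seen from above; starts between 0 and 0.6, stops hard at 2.6, where the press plate (it sinks 5.5 mm per rad) is fully down on the tin. Friction of 0.35 N m holds it where it is left; the slipping pawl does not turn it back.
- rack: Small wrench rack, fixed: wooden base 75 (x) by 120 (y) by 10 mm, two steel-wire hooks at y = +-40 mm. Each is a level arm along x, 8 mm thick, top 84 mm above the worktop, between a post at x = +25 mm (to 109 mm) and an upturned tip at x = -25 mm (to 104 mm). Between the hooks there is nothing above the base. Origin: centre of the base's underside.
- rack_mid (a point): Midway between the two hooks, at the height of the arms' top (84 mm above the worktop). The wrench hangs with its handle across both arms along the rack's y, either way round, head and butt outside the hooks, its origin near this point from above and its underside 79 mm above the worktop. A 0.2 m high toaster stands behind the left working place (x over 0.54, y over 0.34).
- jar_left: Spice jar with green lid, 46 mm wide, 106 mm high, standing loose left of the press front (+y). Origin: centre of its underside.
- jar_right: Spice jar with green lid, 46 mm wide, 106 mm high, standing loose right of the press front (-y). Origin: centre of its underside.
- flat_tin: Food tin, 76 mm wide, 58 mm high, loose, on the far side of the wrench's starting place. Origin: centre of its underside.
- shaker: Square glass shaker with red cap, 52 mm wide, 88 mm high, loose, on the far side of the rack. Origin: centre of its underside.
- pill_bottle: Small white bottle with blue cap, 47 mm wide, 84 mm high, loose, behind and right of the press. Origin: centre of its underside.
- small_glass: Small drinking glass, 48 mm wide, 62 mm high, loose, behind and left of the press. Origin: centre of its underside.

How it is judged (in metres and radians):
On the way, in this order (a step that is already met when the one before it is completed fails the run):
1. the wrench sits on the toothed wheel, its head seated fully down (distance between wrench_head and wheel_top below 0.007 m), for 0.2 s.
2. with the wrench still on it, the wheel has been turned until the plate is fully down (value of joint spindle above 2.45 rad and distance between wrench_head and wheel_top below 0.007 m), for 0.2 s.
At the end, for the whole second after the job is handed in: The wheel is within 0.15 rad of its stop (spindle above 2.45 rad), and the wrench hangs released and at rest on the rack: origin 73 to 88 mm above the worktop and within 35 mm of rack_mid seen from above, level within 7 degrees (0.12 rad), borne by the hooks (value of joint spindle above 2.45 rad and height (world z) of wrench between 0.073 and 0.088 m and angle between wrench's own z axis and vertical below 0.12 rad and horizontal distance between wrench and rack_mid below 0.035 m and contact force between wrench and rack above 1 N and linear speed of wrench below 0.02 m/s and angular speed of wrench below 0.1 rad/s and contact force between the arm and wrench below 0.1 N); the robot touches nothing.
It fails at once if the wrench is taken off the wheel (over 30 mm away) while the plate is only part-way down (spindle between 0.75 and 2.35 rad) (value of joint spindle between 0.75 and 2.35 rad and distance between wrench_head and wheel_top above 0.03 m).
It fails at once if the robot itself touches the toothed wheel with more than 2 N (contact force between the arm and ratchet_wheel above 2 N).
It fails at once if a bystander is moved more than 25 mm or tipped over (distance of any of jar_left, jar_right, flat_tin, shaker, pill_bottle, small_glass from where it was at the start of the episode above 0.025 m or angle between any of jar_left, jar_right, flat_tin, shaker, pill_bottle, small_glass's own z axis and vertical above 0.4 rad).
It also fails if it takes over 67 s, if anything falls off the work surface, if the arm or the gripper's body presses on something with over 40 N, if the wrist force passes 120 N, or if a joint passes its speed limit or range.

ROBOT

A 6-joint arm with a two-finger parallel gripper is mounted at the origin on a cart in front of the work surface, level with it; the furniture and walls round the work are solid. World frame = base frame: x ahead of the robot, y to its left, z up, the work surface at z = 0. Lengths are in mm, angles in rad, forces in N, time in s.
With the tool pointing down it reaches from about 400 to 925 mm from the base axis. Payload 12.5 kg.
Tool frame: the origin (TCP) lies at the very end of the fingers, on their centre line; the grasp point (between the pads) lies 19 mm behind it; z points along the fingers, y is the line along which they close (so a half turn about z gives the same grasp; the last joint's range is limited). The gripper opens to 95 mm and grips with 3 to 60 N. Pads are 20 mm wide; open, the fingers measure 119 mm over their backs; the gripper's body (75 mm by 180 mm) begins 59 mm behind the grasp point.
Start: joints at [-1.38, 0.491, 1.559, -0, 1.092, -0.106], TCP at [182.811, -597.685, 214.661] pointing down, gripper open.
Joint ranges: [-3.1, 3.1], [-0.84, 2.19], [0.05, 2.79], [-1.13, 4.28], [0.06, 2.93], [-2.69, 2.69]. Speed limits (rad/s): [2.22, 2.22, 2.79, 3.14, 3.14, 3.14].

INTERFACE

Orientations are given as [roll, pitch, yaw] about the fixed x, y, z axes, in that order (R = Rz(yaw) Ry(pitch) Rx(roll)).
In Python, from cell import env gives the robot as it stands.
- The arm moves only by the shell command python3 steer.py, which reads ROWS from standard input. ROWS is a JSON list that holds a single list of rows (three levels of brackets), with 1 to 5 rows, each of 5 numbers: dx, dy, dz in units of 20 mm, then a turn about the tool's z in units of 0.25 rad, then the opening from 0.0 (shut) to 1.0 (fully open); each row is the pose to reach, as a shift and turn from the pose commanded when the command began, along the tool's axes at that moment; what a row does not reach only later rows make up. A row lasts 1/12 s, in which the tool goes at most 41.7 mm and 0.125 rad, less where a joint would pass 70% of its speed; a pose out of reach is approached as far as the arm can. The fingers move at their own pace and stop on an object; the grip force is fixed at half the most. Time passes only in rows, so rows that do not move let the fingers close. It prints the time, the measured TCP pose, the force, the opening and the grip force at its end. Input that does not fit is refused with a message, and nothing moves.
- env.state(): the state, without advancing time (a new reading comes with each control period).
- env.read_camera(name): name is "side" or "top" or "wrist"; returns (picture, depth): 480x640x3 uint8, red, green, blue; 480x640 float32, mm along the optical axis (not along the pixel's ray), 0 where there is no reading.
- env.camera_info(name): a dict with "vertical_fov" (degrees; the focal length in pixels is half the picture's height over the tangent of half this angle, whatever the lens; pixels are square), "cx", "cy" (the principal point, pixels), "origin" and "attitude" of the camera in the world. Camera axes: x right, y down, z forward; pixel columns grow to the right and rows downward; lengths in mm; the calibration is good to about 2 mm. The wrist camera is an equidistant fisheye: a pixel r from the principal point sees the ray r / f radians off the axis. A picture is of the moment at which its call begins: read the wrist's pose just before it. camera_info takes no time and is no camera call; for the wrist camera it gives the pose at the moment of the call.
- env.job_done(): hands the job in; it is judged then, once.
The state is a dict: "t": time; "joints": joint angles; "qvel": joint speeds; "tau": joint torques, N m; "eef_pos": TCP position; "tcp_rot": TCP orientation; "ft_force": force on the tool from outside, world axes, zero at the start; "moment": the same for the moment, N m; "opening": opening from 0.0 (shut) to 1.0 (fully open); "grip_force": force on a finger pad.
Only numpy, scipy, OpenCV 4.12 (cv2) and the standard library are available. Lean on these libraries where they do the work, as an engineer would, in place of code of your own. Each camera call takes 0.05 s, during which the arm holds its last target. There are 200 camera calls.

## Working session

There is one attempt and no reset: what is moved stays moved. The work goes in short steps, Python scripts to look and compute and a shell command to move; the robot and the scene stay as the last step left them, time stands still between calls to the robot, and variables do not carry over. Pictures are saved under pics/ and viewed, at most 10 in all, crops included, and the job is handed in when it is done.

```bash
ls; mkdir -p pics; python3 - <<'E'
from cell import env
import cv2,numpy as np
print(env.state())
for n in ("side","top"):
    print(n,env.camera_info(n))
    p,d=env.read_camera(n); cv2.imwrite(f"pics/{n}0.png",p[:,:,::-1]); np.save(f"pics/{n}0.npy",d)
E
```

```text
cell.py
pics
steer.py
{'t': 0.0, 'joints': array([-1.37959964e+00,  4.91549142e-01,  1.55944322e+00, -1.07778667e-05,
        1.09170129e+00, -1.05623072e-01]), 'qvel': array([-0.00096157, -0.00060249,  0.00063602, -0.00068977, -0.00034051,
        0.00112306]), 'tau': array([-2.24384246e-03, -6.12651229e+01, -2.58181965e+01,  6.92318939e-02,
        4.82232054e-02, -1.25179195e-04]), 'eef_pos': array([ 182.75956625, -597.42933838,  214.07036799]), 'tcp_rot': array([-3.14049679e+00, -1.06568766e-04,  2.96824676e-01]), 'ft_force': array([ 0.03652384,  0.50349886, -1.06708972]), 'moment': array([ 0.00194577, -0.00435926, -0.04882353]), 'grip_force': 0.0, 'opening': 1.0023101155343168}
side {'vertical_fov': 44.07101393308224, 'cx': 315.53310525244507, 'cy': 236.3358213310399, 'origin': array([  526.72779395, -1207.75619663,  1109.40868332]), 'attitude': array([-2.29437222, -0.01104856, -0.01432224])}
top {'vertical_fov': 46.460862874378286, 'cx': 333.115953436348, 'cy': 241.38924911447657, 'origin': array([ 449.83560671,  -53.01442427, 1318.21272521]), 'attitude': array([-3.07145461e+00,  2.31142638e-03, -1.59020117e+00])}
```
View pics/top0.png

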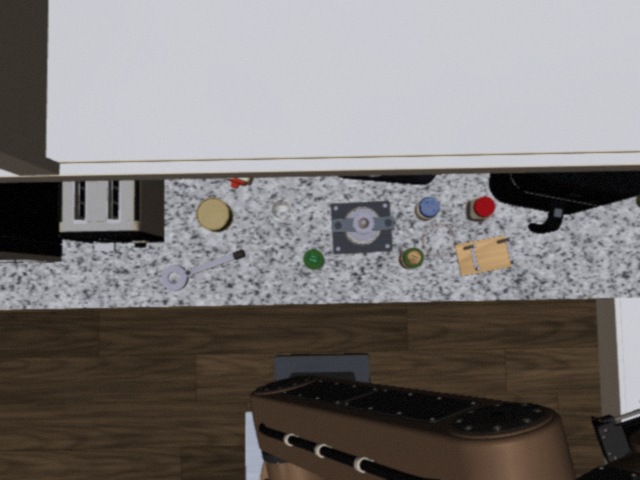

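View pics/side0.png

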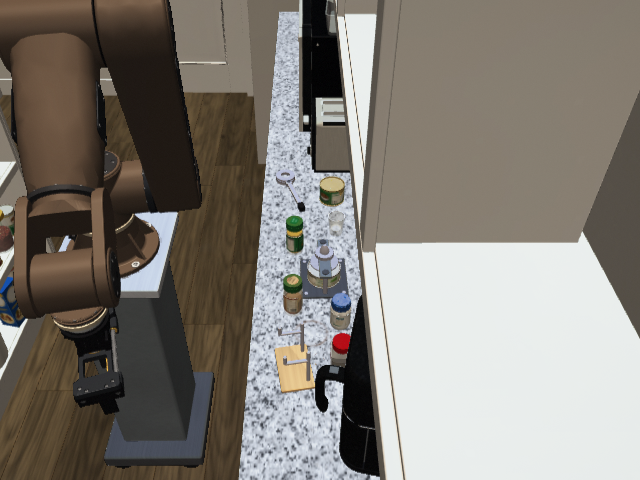

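The top view shows the wrench, with its head at (174,277) and butt at (240,254). It also shows the press at (364,222), jars at (314,259) and (412,257), and the rack at (483,257). A cabinet overhangs behind. The side view confirms this. Next I measure.

```bash
cat > h.py <<'E'
from cell import env
import cv2,numpy as np
from scipy.spatial.transform import Rotation as R
def cam(n):
    i=env.camera_info(n); f=240/np.tan(np.radians(i["vertical_fov"]/2))
    return i["origin"],R.from_euler("xyz",i["attitude"]).as_matrix(),f,i["cx"],i["cy"]
def rays(c,px,fish=False):
    o,M,f,cx,cy=c; px=np.atleast_2d(px).astype(float); v=(px-[cx,cy])/f
    if fish:
        r=np.linalg.norm(v,axis=1,keepdims=True)+1e-9
        d=np.c_[v/r*np.sin(r),np.cos(r)]
    else: d=np.c_[v,np.ones(len(v))]
    return d@M.T
def onz(c,px,z,fish=False):
    d=rays(c,px,fish); o=c[0]; return o+d*((z-o[2])/d[:,2])[:,None]
def cloud(c,D,fish=False):
    v,u=np.mgrid[:480,:640]; d=rays(c,np.c_[u.ravel(),v.ravel()],fish)
    fwd=d@c[1][:,2]; return (c[0]+d/fwd[:,None]*D.reshape(-1,1)).reshape(480,640,3)
E
python3 - <<'E'
from h import *
c=cam("top"); D=np.load("pics/top0.npy"); P=cloud(c,D)
im=cv2.imread("pics/top0.png"); hsv=cv2.cvtColor(im,cv2.COLOR_BGR2HSV)
for n,(u,v) in dict(cab=(300,80),cabedge=(300,168),bench=(270,290),toaster=(125,210),tin=(213,214),glass=(281,211),jl=(314,259),jr=(412,257),pill=(429,207),shaker=(483,207),rackb=(465,262),wheel=(364,224),cross=(345,226),whead=(174,277),butt=(240,254),handle=(210,265),kettle=(540,200)).items():
    print(n,P[v,u].round(0), D[v,u])
# wrench: points 3..30mm high
Z=P[:,:,2]
sub=np.zeros((480,640),bool); sub[240:300,150:250]=True
m=sub&(hsv[:,:,1]<70)&(Z>6)&(Z<35)
q=P[m]; print("wrench pts",len(q)); 
n,l,s,ce=cv2.connectedComponentsWithStats(m.astype(np.uint8))
for i in range(1,n):
    if s[i,4]>20: 
        print(s[i],ce[i]); X=P[l==i]; print(X.min(0),X.max(0),np.median(X,0))
# rack posts
sub[:]=0; sub[225:280,450:520]=True
for a,b in((70,78),(80,90),(95,115)):
    m=sub&(Z>a)&(Z<b); print(a,P[m].round(0)[:12].tolist())
sub[:]=0; sub[190:260,320:410]=True
m=sub&(Z>97)&(Z<125); print("wheel",m.sum(),P[m].mean(0),P[m].min(0),P[m].max(0))
m=sub&(Z>100)&(Z<105);print("journal",m.sum(),P[m].mean(0))
E
python3 - <<'E'
import cv2
i=cv2.imread('pics/top0.png')
a=cv2.resize(i[185:305,150:350],None,fx=4,fy=4,interpolation=2)[:, :800]
cv2.imwrite('pics/crop1.png',a)
a=cv2.resize(i[185:305,320:520],None,fx=4,fy=4,interpolation=2)
cv2.imwrite('pics/crop2.png',a)
E
```

```text
cab [748.  -8. 506.] 830.90985
cabedge [616.  -6. 508.] 819.8585
bench [431.  99.  -2.] 1315.5629
toaster [601. 368. 196.] 1130.8119
tin [607. 220.  54.] 1272.6736
glass [616.  69.  11.] 1316.2047
jl [498. -10. 107.] 1211.6259
jr [ 498. -222.  106.] 1212.0258
pill [ 609. -267.   82.] 1243.7041
shaker [ 606. -386.   86.] 1240.2677
rackb [ 487. -359.   10.] 1306.931
wheel [ 570. -119.  121.] 1202.5011
cross [571. -79.  79.] 1244.7896
whead [466. 326.  -4.] 1320.3248
butt [ 450.  -53. 1318.] 0.0
handle [492. 236.  16.] 1302.4095
kettle [ 614. -499.  123.] 1203.8389
wrench pts 913
[162 250  84  41 846] [194.643026   270.24113475]
[435.23988588 154.7565094    6.30117457] [525.46205198 347.36934083  28.81961824] [481.80232516 290.54880249  18.1090282 ]
70 [[538.0, -439.0, 70.0], [531.0, -434.0, 76.0], [523.0, -357.0, 74.0], [521.0, -356.0, 77.0], [517.0, -355.0, 71.0], [517.0, -357.0, 71.0], [510.0, -444.0, 78.0], [510.0, -358.0, 77.0], [501.0, -359.0, 77.0], [497.0, -442.0, 75.0], [496.0, -368.0, 77.0], [492.0, -444.0, 77.0]]
80 [[536.0, -435.0, 88.0], [535.0, -435.0, 81.0], [532.0, -433.0, 81.0], [532.0, -434.0, 85.0], [532.0, -435.0, 89.0], [530.0, -436.0, 86.0], [530.0, -437.0, 88.0], [530.0, -441.0, 82.0], [528.0, -437.0, 82.0], [528.0, -438.0, 84.0], [527.0, -440.0, 86.0], [526.0, -437.0, 80.0]]
95 [[537.0, -437.0, 105.0], [537.0, -437.0, 109.0], [536.0, -435.0, 95.0], [535.0, -433.0, 108.0], [535.0, -436.0, 106.0], [535.0, -437.0, 111.0], [535.0, -440.0, 109.0], [533.0, -434.0, 99.0], [533.0, -434.0, 105.0], [533.0, -437.0, 104.0], [532.0, -437.0, 111.0], [532.0, -439.0, 111.0]]
wheel 252 [ 550.78499662 -129.11949413  105.08976818] [ 493.5148483  -216.362869     97.01174298] [596.43485195 -22.65219638 122.17551237]
journal 73 [ 534.61586257 -140.9259767   102.66311823]
```

View pics/crop2.png

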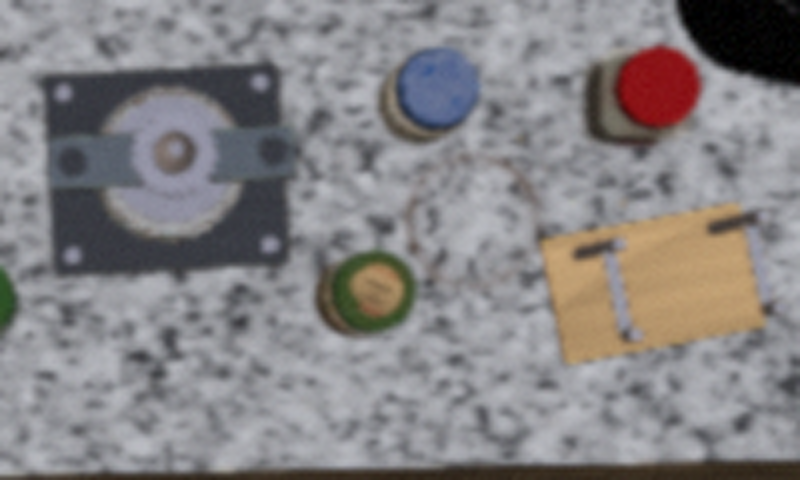

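The crop shows the press wheel centred at about (173,150), which is full-frame (363.2,222.5). The rack's wooden base runs from (540,240) to (765,325), turned about 10°. Next come precise fits.

```bash
python3 - <<'E'
from h import *
c=cam("top"); D=np.load("pics/top0.npy"); P=cloud(c,D); Z=P[:,:,2]
im=cv2.imread("pics/top0.png"); hsv=cv2.cvtColor(im,cv2.COLOR_BGR2HSV); g=cv2.cvtColor(im,cv2.COLOR_BGR2GRAY)
def big(m,box):
    b=np.zeros((480,640),np.uint8); x0,y0,x1,y1=box; b[y0:y1,x0:x1]=m[y0:y1,x0:x1]
    n,l,s,ce=cv2.connectedComponentsWithStats(b); k=1+np.argmax(s[1:,4]); return (l==k).astype(np.uint8)
def rect(m,z):
    ct=max(cv2.findContours(m,0,2)[0],key=cv2.contourArea)[:,0]
    r=cv2.minAreaRect(onz(c,ct,z)[:,:2].astype(np.float32)); return r
wood=big(((hsv[:,:,1]>70)&(hsv[:,:,0]>8)&(hsv[:,:,0]<25)).astype(np.uint8),(445,225,525,285)); print("rack",rect(wood,10))
pb=big((g<95).astype(np.uint8),(322,192,402,260)); pb=cv2.morphologyEx(pb,cv2.MORPH_CLOSE,np.ones((3,3))); print("press",rect(pb,8))
print("wheel ctr",onz(c,[[363.3,222.5]],97), "cone tip(363.6,222.3)",onz(c,[[363.6,222.3]],120))
# wrench
w=big(((Z>5)&(Z<35)).astype(np.uint8),(150,240,250,300))
X=P[w>0]; 
# ring of head by hough
s=cv2.resize(g[245:305,145:255],None,fx=6,fy=6,interpolation=2)
h=cv2.HoughCircles(s,cv2.HOUGH_GRADIENT,1,200,param1=80,param2=15,minRadius=60,maxRadius=90); print(h)
if h is not None:
    u,v=h[0,0,:2]/6+[145,245]; H=onz(c,[[u,v]],20)[0]; print("head",u,v,H)
    Q=X[(np.hypot(*(X[:,:2]-H[:2]).T)>40)&(np.hypot(*(X[:,:2]-H[:2]).T)<140)]
    vx,vy,x0,y0=cv2.fitLine(Q[:,:2].astype(np.float32),cv2.DIST_L1,0,.01,.01).ravel(); print("handle line",vx,vy,x0,y0,np.degrees(np.arctan2(vy,vx)), "med z",np.median(Q[:,2]))
    d=np.array([x0,y0])-H[:2]; print("offset of head from line",d[0]*vy-d[1]*vx)
dark=big((g<70).astype(np.uint8),(225,245,250,265)); ys,xs=np.nonzero(dark); print("butt",onz(c,[[xs.mean(),ys.mean()]],20))
E
```

```text
rack ((502.30450439453125, -400.9569091796875), (74.30443572998047, 120.52342987060547), 9.183003425598145)
press ((572.530517578125, -122.51683044433594), (123.60888671875, 148.38514709472656), 3.0595433712005615)
wheel ctr [[ 575.91772892 -118.88680423   97.        ]] cone tip(363.6,222.3) [[ 573.96304442 -118.30194903  120.        ]]
None
butt [[515.54210998 167.76418483  20.        ]]
```

View pics/crop1.png

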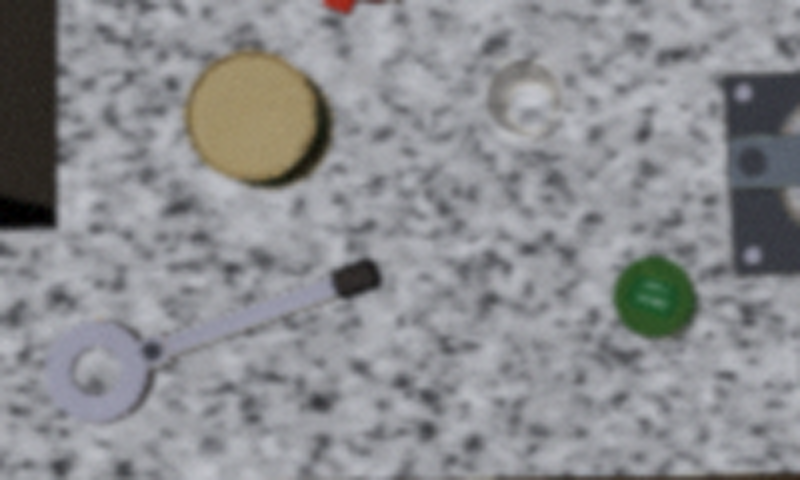

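The crop shows the head ring centred at about (100,371), the butt centre at (356,278), and the press and left jar on the right.

```bash
python3 - <<'E'
from h import *
c=cam("top"); q=onz(c,[[174.6,277.4],[238.6,254.1]],20)[:,:2]; H,B=q
d=H-B; print(H,B,np.hypot(*d)); u=d/np.hypot(*d); print("yaw",np.arctan2(u[1],u[0])); C=(H+B)/2
O=C-u*5.75; print("origin",O,"grasp",O+15*u)
s=env.state(); T=s["eef_pos"]; y=s["tcp_rot"][2]
g=O+15*u-T[:2]; M=np.array([[np.cos(y),np.sin(y)],[np.sin(y),-np.cos(y)]]); print("tool dx,dy",g@M, "turn", y-np.arctan2(u[1],u[0]))
E
```

```text
[464.58865203 317.29908719] [515.76349543 168.47273551] 157.3789933611374
yaw 1.901987255252645
origin [492.04579817 237.44839072] grasp [487.16825616 251.63322713]
tool dx,dy [ 539.41253534 -722.92030939] turn -1.605201452567784
```

Units first: shifts go in units of 20 mm and turns go in units of 0.25 rad. So 128 mm is 6.4, -116 mm is -5.8.

```bash
echo '[[[6.4, -5.8, 0, 0, 1], [6.4, -5.8, 0, 0, 1], [6.4, -5.8, 0, 0, 1], [6.4, -5.8, 0, 0, 1], [6.4, -5.8, 0, 0, 1]]]' | python3 steer.py
echo '[[[6.4, -5.8, 0, 0, 1], [6.4, -5.8, 0, 0, 1], [6.4, -5.8, 0, 0, 1], [6.4, -5.8, 0, 0, 1], [6.4, -5.8, 0, 0, 1]]]' | python3 steer.py
echo '[[[6.5, -5.85, 0, 0, 1], [6.5, -5.85, 0, 0, 1], [6.5, -5.85, 0, 0, 1], [6.5, -5.85, 0, 0, 1], [6.5, -5.85, 0, 0, 1]]]' | python3 steer.py
```

```text
t: 0.52
eef_pos: [273.1, -444.4, 214.6]
tcp_rot: [-3.139, -0.0, 0.299]
ft_force: [1.0, -0.2, 1.2]
opening: 0.997
grip_force: 0.0
t: 0.93
eef_pos: [361.4, -296.6, 214.6]
tcp_rot: [-3.14, -0.0, 0.3]
ft_force: [-0.2, 0.3, 0.2]
opening: 1.004
grip_force: 0.0
t: 1.35
eef_pos: [451.7, -147.4, 214.6]
tcp_rot: [-3.141, -0.001, 0.3]
ft_force: [0.5, -0.6, -0.2]
opening: 0.998
grip_force: 0.0
```

```bash
cat > snap.py <<'E'
import sys
from h import *
n=sys.argv[1]; c=cam("wrist"); p,d=env.read_camera("wrist"); cv2.imwrite(f"pics/{n}.png",p[:,:,::-1]); np.savez(f"pics/{n}.npz",d=d,o=c[0],M=c[1],k=np.array(c[2:]))
print(c[0],c[2:],env.state()["eef_pos"],env.state()["tcp_rot"])
E
python3 snap.py w1
echo '[[[3.85, -9.35, 0, 0, 1], [3.85, -9.35, 0, 0, 1], [3.85, -9.35, 0, 0, 1], [3.85, -9.35, 0, 0, 1], [3.85, -9.35, 0, 0, 1]]]' | python3 steer.py
echo '[[[3.85, -9.35, 0, 0, 1], [3.85, -9.35, 0, 0, 1], [3.85, -9.35, 0, 0, 1], [3.85, -9.35, 0, 0, 1], [3.85, -9.35, 0, 0, 1]]]' | python3 steer.py
echo '[[[0, 0, 0, -2.48, 1], [0, 0, 0, -2.48, 1], [0, 0, 0, -2.48, 1], [0, 0, 0, -2.48, 1], [0, 0, 0, -2.48, 1]]]' | python3 steer.py
echo '[[[0, 0, 0, -2.48, 1], [0, 0, 0, -2.48, 1], [0, 0, 0, -2.48, 1], [0, 0, 0, -2.48, 1], [0, 0, 0, -2.48, 1]]]' | python3 steer.py
echo '[[[0, 0, 4, -1.44, 1], [0, 0, 4, -1.44, 1], [0, 0, 4, -1.44, 1], [0, 0, 4, -1.44, 1], [0, 0, 4, -1.44, 1]]]' | python3 steer.py
python3 snap.py w2
```

```text
[ 531.3689544  -122.18689091  387.42216556] (np.float64(371.64829954431775), 317.9731552764078, 244.015751776611) [ 451.34915821 -148.25245689  214.52684835] [-3.14135529e+00 -2.00768683e-04  3.00682888e-01]
t: 1.82
eef_pos: [468.7, 51.3, 214.6]
tcp_rot: [3.141, 0.0, 0.296]
ft_force: [0.5, 0.0, -0.3]
opening: 0.999
grip_force: 0.0
t: 2.23
eef_pos: [488.2, 252.9, 214.4]
tcp_rot: [3.141, 0.0, 0.297]
ft_force: [-0.2, -0.3, -0.8]
opening: 0.999
grip_force: 0.0
t: 2.65
eef_pos: [488.4, 250.4, 214.3]
tcp_rot: [3.142, 0.001, 0.922]
ft_force: [-0.3, -0.2, -0.5]
opening: 1.001
grip_force: 0.0
t: 3.07
eef_pos: [488.5, 250.3, 214.3]
tcp_rot: [-3.141, 0.0, 1.542]
ft_force: [0.4, -0.2, 0.5]
opening: 0.999
grip_force: 0.0
t: 3.48
eef_pos: [488.5, 250.7, 134.6]
tcp_rot: [-3.141, 0.0, 1.892]
ft_force: [0.4, 0.3, -0.2]
opening: 1.004
grip_force: 0.0
[460.84299741 331.31114686 307.40086739] (np.float64(371.64829954431775), 317.9731552764078, 244.015751776611) [488.70597388 251.01526044 135.24036741] [3.14042503e+00 1.50147666e-04 1.89207910e+00]
```

View pics/w1.png

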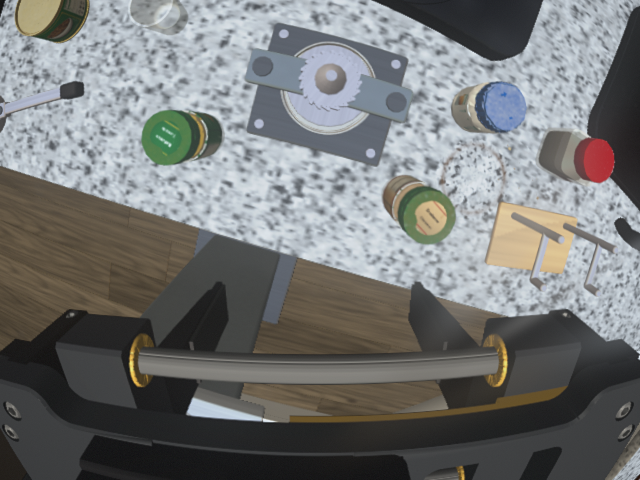

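View pics/w2.png

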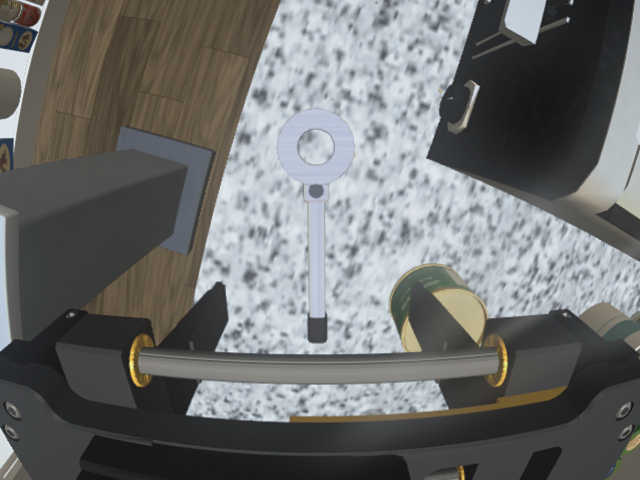

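w1 shows the wheel centred at about (330,78), with the cone tip near (329,74). The rack hook arms run (547,236)→(534,280) and (598,248)→(589,288). w2 shows the wrench between the fingers, with its hole at (316,147) and butt at (317,329). The flat tin is clear of the right finger.

```bash
cat >> h.py <<'E'
def wc(n):
    z=np.load(f"pics/{n}.npz"); return (z["o"],z["M"],*z["k"]),z["d"]
def totool(g,y): return np.array([g[0]*np.cos(y)+g[1]*np.sin(y), g[0]*np.sin(y)-g[1]*np.cos(y)])
E
python3 - <<'E'
from h import *
c,d=wc("w1")
im=cv2.imread("pics/w1.png")
print("wheel z97",onz(c,[[330,79]],97,1),"tip",onz(c,[[328,73]],120,1))
print("rack arms z84",onz(c,[[547,236],[534,280],[598,248],[589,288]],84,1).round(1).tolist())
hsv=cv2.cvtColor(im,cv2.COLOR_BGR2HSV)
m=((hsv[:,:,1]>80)&(hsv[:,:,0]>10)&(hsv[:,:,0]<25)).astype(np.uint8); b=m*0; b[195:285,480:590]=m[195:285,480:590]
ct=max(cv2.findContours(b,0,2)[0],key=cv2.contourArea)[:,0]; print("rack base",cv2.minAreaRect(onz(c,ct,10,1)[:,:2].astype(np.float32)))
g=cv2.cvtColor(im,cv2.COLOR_BGR2GRAY)
# press base corners by eye
q=onz(c,[[279,24],[411,55],[379,165],[248,128]],8,1)[:,:2]; print("press corners",q.round(1).tolist(),q.mean(0))
print("jars lid: L",onz(c,[[168,138]],106,1),"R",onz(c,[[427,215]],106,1))
c,d=wc("w2"); s=cv2.medianBlur(cv2.cvtColor(cv2.imread("pics/w2.png"),cv2.COLOR_BGR2GRAY),3)
q=onz(c,[[316,146.5],[317,327]],20,1)[:,:2]; u=q[0]-q[1]; L=np.hypot(*u); u/=L; print("head,butt",q,L,np.arctan2(u[1],u[0]))
O=q[0]-85*u; G=O+15*u; s=env.state(); y=s["tcp_rot"][2]; print("grasp",G,"tool",totool(G-s["eef_pos"][:2],y),"turn",y-np.arctan2(u[1],u[0]))
E
```

```text
wheel z97 [[ 573.9316471  -118.77010799   97.        ]] tip [[ 574.35701127 -116.39896936  120.        ]]
rack arms z84 [[514.7, -361.2, 84.0], [468.8, -368.6, 84.0], [525.0, -437.5, 84.0], [480.6, -451.1, 84.0]]
rack base ((506.269287109375, -437.64886474609375), (73.83032989501953, 49.08084487915039), 10.352031707763672)
press corners [[629.0, -51.1], [639.4, -188.3], [518.2, -191.9], [515.6, -52.7]] [ 575.5437554  -121.00169806]
jars lid: L [[496.58256414  -9.27765973 106.        ]] R [[ 496.50561638 -224.06459751  106.        ]]
head,butt [[463.01247832 319.78379643]
 [512.52275593 172.62056622]] 155.26842536469206 1.8953322155582057
grasp [485.33330385 253.43787909] tool [ 3.36369105 -2.43507019] turn -0.0032531195606306795
```

```bash
echo '[[[0.125, -0.1, 2, 0, 1], [0.125, -0.1, 4, 0, 1], [0.125, -0.1, 5.5, 0, 1], [0.125, -0.1, 6, 0, 1], [0.125, -0.1, 6, 0, 1]]]' | python3 steer.py
echo '[[[0, 0, 0.3, 0, 1], [0, 0, 0.55, 0, 1], [0, 0, 0.55, 0, 1], [0, 0, 0.55, 0, 1]]]' | python3 steer.py
echo '[[[0, 0, 0, 0, 0], [0, 0, 0, 0, 0], [0, 0, 0, 0, 0], [0, 0, 0, 0, 0], [0, 0, 0, 0, 0]]]' | python3 steer.py
echo '[[[0, 0, 0, 0, 0], [0, 0, 0, 0, 0], [0, 0, 0, 0, 0], [0, 0, 0, 0, 0], [0, 0, 0, 0, 0]]]' | python3 steer.py
```

```text
t: 3.95
eef_pos: [484.8, 252.9, 13.5]
tcp_rot: [-3.139, 0.0, 1.895]
ft_force: [0.1, 0.1, 1.0]
opening: 1.003
grip_force: 0.0
t: 4.28
eef_pos: [485.5, 253.5, 4.6]
tcp_rot: [3.14, 0.0, 1.896]
ft_force: [0.6, 0.3, 1.2]
opening: 1.0
grip_force: 0.0
t: 4.7
eef_pos: [485.1, 253.4, 3.7]
tcp_rot: [3.141, 0.0, 1.897]
ft_force: [-0.4, 0.1, 0.9]
opening: 0.705
grip_force: 0.0
t: 5.12
eef_pos: [485.1, 253.3, 3.6]
tcp_rot: [-3.141, 0.0, 1.897]
ft_force: [0.5, 0.5, 0.3]
opening: 0.355
grip_force: 0.0
```

In the tool's units: -170 mm is -8.5, -160 mm is -8.

```bash
echo '[[[0, 0, 0, 0, 0], [0, 0, 0, 0, 0], [0, 0, 0, 0, 0], [0, 0, 0, 0, 0], [0, 0, 0, 0, 0]]]' | python3 steer.py
echo '[[[0, 0, 0, 0, 0], [0, 0, 0, 0, 0], [0, 0, 0, 0, 0], [0, 0, 0, 0, 0]]]' | python3 steer.py
echo '[[[0, 0, -2, 0, 0], [0, 0, -4, 0, 0], [0, 0, -6, 0, 0], [0, 0, -8, 0, 0], [0, 0, -8.5, 0, 0]]]' | python3 steer.py
echo '[[[0, 0, 0, 0, 0], [0, 0, 0, 0, 0]]]' | python3 steer.py
python3 snap.py w3
```

```text
t: 5.53
eef_pos: [485.1, 253.4, 3.6]
tcp_rot: [3.141, 0.0, 1.897]
ft_force: [-0.1, 0.3, -1.1]
opening: 0.142
grip_force: 30.0
t: 5.87
eef_pos: [485.1, 253.4, 3.6]
tcp_rot: [3.141, 0.0, 1.897]
ft_force: [1.0, 0.8, -0.6]
opening: 0.142
grip_force: 30.0
t: 6.28
eef_pos: [486.4, 254.0, 179.0]
tcp_rot: [3.135, -0.0, 1.897]
ft_force: [0.7, -0.6, -2.6]
opening: 0.144
grip_force: 30.0
t: 6.45
eef_pos: [484.5, 253.1, 172.7]
tcp_rot: [-3.141, 0.0, 1.897]
ft_force: [0.3, -0.3, -3.7]
opening: 0.144
grip_force: 30.0
[456.53432174 333.60779399 345.51414543] (np.float64(371.64829954431775), 317.9731552764078, 244.015751776611) [484.17682778 252.99421819 171.82169034] [-3.13885586e+00  1.87574917e-04  1.89674057e+00]
```

View pics/w3.png

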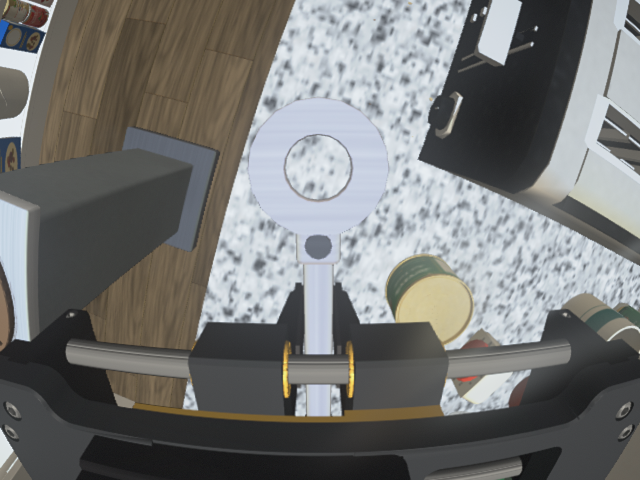

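The wrench is held level. Its head ring is centred at about (318.5,167), and the hole spans 285–352.

```bash
python3 - <<'E'
from h import *
c,d=wc("w3"); im=cv2.imread("pics/w3.png")
T=np.array([484.18,252.99]); zT=171.82; y=1.8967
top=zT-3.6+20
print("head hole", totool(onz(c,[[318.5,167.5]],top,1)[0][:2]-T,y),"depth z ring", np.median(cloud(c,d,1)[150:180,360:378,2]), top)
print("ring edges",[totool(p[:2]-T,y).round(1).tolist() for p in onz(c,[[248.5,168],[388,168],[318.5,97]],top,1)])
print(onz(c,[[318.5,330],[318.5,270]],zT-3.6+17,1)@np.eye(3),[totool(p[:2]-T,y).round(1).tolist() for p in onz(c,[[318.5,330],[318.5,270]],zT-3.6+17,1)])
W=np.array([574.3,-118.5]); s=env.state(); print(s["eef_pos"],totool(W-70*np.array([np.cos(.05),np.sin(.05)])-s["eef_pos"][:2],y))
E
```

```text
head hole [69.94624071 -0.32528845] depth z ring 191.8286017042004 188.22
ring edges [[70.1, -30.2], [70.1, 29.4], [99.9, -0.3]]
[[486.88404104 243.79877215 185.22      ]
 [476.61208304 274.25366631 185.22      ]] [[-9.6, -0.4], [22.6, -0.4]]
[484.17682778 252.99421819 171.82169034] [-361.72455639 -100.91276392]
```

```bash
echo '[[[-9.9, -2.55, 0, 0, 0], [-9.9, -2.55, 0, 0, 0], [-9.9, -2.55, 0, 0, 0], [-9.9, -2.55, 0, 0, 0], [-9.9, -2.55, 0, 0, 0]]]' | python3 steer.py
echo '[[[-9.95, -2.55, 0, 0, 0], [-9.95, -2.55, 0, 0, 0], [-9.95, -2.55, 0, 0, 0], [-9.95, -2.55, 0, 0, 0], [-9.95, -2.55, 0, 0, 0]]]' | python3 steer.py
echo '[[[0, 0, 0, 2.44, 0], [0, 0, 0, 2.44, 0], [0, 0, 0, 2.44, 0], [0, 0, 0, 2.44, 0], [0, 0, 0, 2.44, 0]]]' | python3 steer.py
echo '[[[0, 0, 0, 2.44, 0], [0, 0, 0, 2.44, 0], [0, 0, 0, 2.44, 0], [0, 0, 0, 2.44, 0], [0, 0, 0, 2.44, 0]]]' | python3 steer.py
echo '[[[0, 0, 0, 0.508, 0], [0, 0, 0, 0.508, 0], [0, 0, 0, 0.508, 0], [0, 0, 0, 0.508, 0]]]' | python3 steer.py
python3 snap.py w4
```

```text
t: 6.92
eef_pos: [499.0, 47.4, 171.2]
tcp_rot: [-3.137, -0.001, 1.897]
ft_force: [1.5, 0.2, -2.2]
opening: 0.144
grip_force: 30.0
t: 7.33
eef_pos: [514.5, -157.5, 171.1]
tcp_rot: [-3.138, -0.003, 1.896]
ft_force: [0.8, -0.1, -2.8]
opening: 0.144
grip_force: 30.0
t: 7.75
eef_pos: [514.6, -155.2, 170.9]
tcp_rot: [-3.137, -0.001, 1.28]
ft_force: [0.5, 0.0, -2.4]
opening: 0.146
grip_force: 30.0
t: 8.17
eef_pos: [514.6, -155.0, 170.9]
tcp_rot: [-3.138, 0.002, 0.67]
ft_force: [-0.4, -0.6, -4.1]
opening: 0.148
grip_force: 30.0
t: 8.5
eef_pos: [515.2, -155.2, 172.3]
tcp_rot: [-3.14, 0.001, 0.554]
ft_force: [-0.9, -0.4, -2.6]
opening: 0.143
grip_force: 30.0
[ 586.38398871 -110.58429967  345.02638636] (np.float64(371.64829954431775), 317.9731552764078, 244.015751776611) [ 515.27350179 -155.25981093  172.70888127] [-3.14031374e+00  9.69809485e-04  5.53204910e-01]
```

View pics/w4.png

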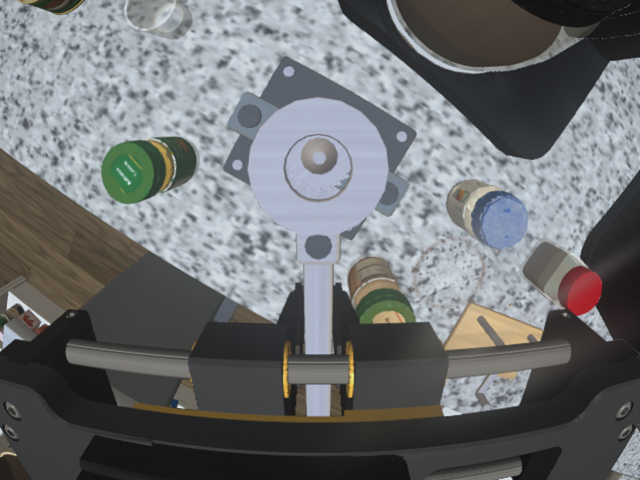

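The cone tip is visible through the hole at (319.5,157), with the head centre at (318.5,167.5). The jar stands beside the right finger.

```bash
python3 - <<'E'
from h import *
c,d=wc("w4"); T=np.array([515.27,-155.26]); y=.5532
tip=onz(c,[[319.5,157]],120,1)[0][:2]; jb=onz(c,[[319,156]],104,1)[0][:2]
hd=onz(c,[[318.5,167.5]],172.71+16.4,1)[0][:2]
print(tip,jb,hd,"tip tool",totool(tip-T,y),"head tool",totool(hd-T,y))
r=onz(c,[[250,116],[396,193]],83,1)[:,:2]; print("nuts",r,r.mean(0),np.hypot(*(r[0]-r[1])))
print("jarR lid",onz(c,[[386,312]],106,1),"jarL",onz(c,[[129,172]],106,1))
E
```

```text
[ 573.38991999 -119.34788575] [ 572.85118838 -119.35471667] [ 573.38633377 -118.63141859] tip tool [ 6.83198704e+01 -1.87949945e-02] head tool [68.69326    -0.63028358]
nuts [[ 571.22288427  -63.70077139]
 [ 578.85003076 -181.10618211]] [ 575.03645752 -122.40347675] 117.65289554270878
jarR lid [[ 504.25172317 -219.40768895  106.        ]] jarL [[497.87944038  -8.83837774 106.        ]]
```

In the tool's units: 0.5 mm is 0.025, 60 mm is 3.

```bash
echo '[[[0, 0.025, 1, 0, 0], [0, 0.025, 1.75, 0, 0], [0, 0.025, 2.25, 0, 0], [0, 0.025, 2.75, 0, 0], [0, 0.025, 3, 0, 0]]]' | python3 steer.py
echo '[[[0, 0, 0.2, 0, 0], [0, 0, 0.4, 0, 0], [0, 0, 0.6, 0, 0], [0, 0, 0.8, 0, 0], [0, 0, 0.8, 0, 0]]]' | python3 steer.py

```

```text
t: 8.97
eef_pos: [515.6, -155.7, 112.4]
tcp_rot: [-3.141, 0.001, 0.551]
ft_force: [-0.4, 0.5, -2.9]
opening: 0.145
grip_force: 30.0
t: 9.38
eef_pos: [515.6, -155.8, 97.2]
tcp_rot: [-3.141, 0.0, 0.55]
ft_force: [-1.6, 0.3, -1.8]
opening: 0.142
grip_force: 30.0
```

```bash
echo '[[[0, 0, 0.15, 0, 0], [0, 0, 0.3, 0, 0], [0, 0, 0.45, 0, 0], [0, 0, 0.45, 0, 0], [0, 0, 0.45, 0, 0]]]' | python3 steer.py
echo '[[[0, 0, 0.05, 0, 0], [0, 0, 0.05, 0, 0], [0, 0, 0.05, 0, 0]]]' | python3 steer.py

```

```text
t: 9.8
eef_pos: [515.6, -155.8, 88.4]
tcp_rot: [-3.141, 0.001, 0.55]
ft_force: [-1.6, -1.2, -2.8]
opening: 0.146
grip_force: 30.0
t: 10.05
eef_pos: [515.8, -155.8, 87.6]
tcp_rot: [3.141, 0.0, 0.55]
ft_force: [-1.9, -0.8, -3.0]
opening: 0.146
grip_force: 30.0
```

In the tool's units: -29.6 mm is -1.48, 0.4 mm is 0.02, 0.55 rad is 2.2.

```bash
echo '[[[0.02, -0.38, 0, 0.44, 0], [0.085, -0.76, 0, 0.88, 0], [0.19, -1.125, 0, 1.32, 0], [0.33, -1.48, 0, 1.76, 0], [0.515, -1.815, 0, 2.2, 0]]]' | python3 steer.py
python3 - <<'E'
from cell import env
s=env.state();print(s["moment"],s["ft_force"])
E
echo '[[[0.02, -0.38, 0, 0.44, 0], [0.085, -0.76, 0, 0.88, 0], [0.19, -1.125, 0, 1.32, 0], [0.33, -1.48, 0, 1.76, 0], [0.515, -1.815, 0, 2.2, 0]]]' | python3 steer.py
python3 snap.py w5; python3 -c "
from cell import env
s=env.state();print(s['moment'],s['ft_force'])"
```

```text
t: 10.47
eef_pos: [505.5, -120.2, 87.8]
tcp_rot: [3.14, -0.0, -0.006]
ft_force: [-2.8, -10.1, -4.0]
opening: 0.148
grip_force: 30.1
[-1.95530061  0.65655852 -0.32586286] [ -2.77109718 -10.06584637  -4.02657413]
t: 10.88
eef_pos: [515.0, -83.6, 87.5]
tcp_rot: [3.14, 0.002, -0.556]
ft_force: [-7.4, -9.5, -1.6]
opening: 0.15
grip_force: 30.2
[ 586.09068816 -127.77640966  260.21292753] (np.float64(371.64829954431775), 317.9731552764078, 244.015751776611) [515.4362328  -82.77428846  87.56049694] [ 3.14016640e+00  1.52855423e-03 -5.65086978e-01]
[-1.67979116  1.40322456 -0.53559103] [-8.0948496  -8.89148669 -1.97089613]
```

In the tool's units: 36.3 mm is 1.815, 29.6 mm is 1.48, -0.55 rad is -2.2.

```bash
echo '[[[0.02, 0.38, 0, -0.44, 0], [0.085, 0.76, 0, -0.88, 0], [0.19, 1.125, 0, -1.32, 0], [0.33, 1.48, 0, -1.76, 0], [0.515, 1.815, 0, -2.2, 0]]]' | python3 steer.py
echo '[[[0.02, 0.38, 0, -0.44, 0], [0.085, 0.76, 0, -0.88, 0], [0.19, 1.125, 0, -1.32, 0], [0.33, 1.48, 0, -1.76, 0], [0.515, 1.815, 0, -2.2, 0]]]' | python3 steer.py
python3 snap.py w6
python3 - <<'E'
import cv2,numpy as np
a=[cv2.imread(f'pics/{n}.png')[60:360,170:470] for n in('w5','w6')]
cv2.imwrite('pics/c56.png',np.hstack(a))
E
```

```text
t: 11.35
eef_pos: [505.4, -119.6, 87.7]
tcp_rot: [-3.141, 0.0, 0.005]
ft_force: [-1.5, 4.1, -2.6]
opening: 0.147
grip_force: 30.0
t: 11.77
eef_pos: [516.0, -156.1, 87.7]
tcp_rot: [-3.141, 0.0, 0.555]
ft_force: [-1.7, -0.4, -3.5]
opening: 0.144
grip_force: 30.0
[ 586.79275767 -111.22881871  260.43426834] (np.float64(371.64829954431775), 317.9731552764078, 244.015751776611) [ 516.76494459 -157.10011206   87.6948489 ] [ 3.14095965e+00 -1.93159348e-04  5.63042038e-01]
```

View pics/c56.png

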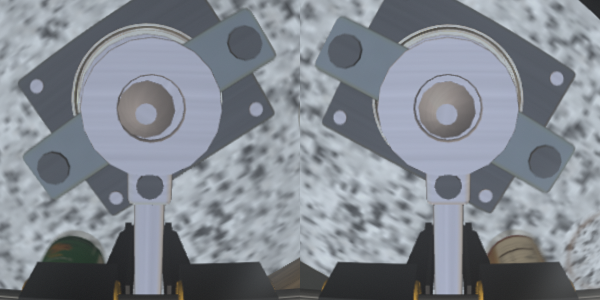

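The wrench is seated and centred on the journal at both ends of its swing, and the force pattern fits ratcheting. Next drive stroke.

In the tool's units: -36.3 mm is -1.815, -29.6 mm is -1.48, 0.55 rad is 2.2.

```bash
echo '[[[0.02, -0.38, 0, 0.44, 0], [0.085, -0.76, 0, 0.88, 0], [0.19, -1.125, 0, 1.32, 0], [0.33, -1.48, 0, 1.76, 0], [0.515, -1.815, 0, 2.2, 0]]]' | python3 steer.py
echo '[[[0.02, -0.38, 0, 0.44, 0], [0.085, -0.76, 0, 0.88, 0], [0.19, -1.125, 0, 1.32, 0], [0.33, -1.48, 0, 1.76, 0], [0.515, -1.815, 0, 2.2, 0]]]' | python3 steer.py
echo '[[[0.02, 0.38, 0, -0.44, 0], [0.085, 0.76, 0, -0.88, 0], [0.19, 1.125, 0, -1.32, 0], [0.33, 1.48, 0, -1.76, 0], [0.515, 1.815, 0, -2.2, 0]]]' | python3 steer.py
echo '[[[0.02, 0.38, 0, -0.44, 0], [0.085, 0.76, 0, -0.88, 0], [0.19, 1.125, 0, -1.32, 0], [0.33, 1.48, 0, -1.76, 0], [0.515, 1.815, 0, -2.2, 0]]]' | python3 steer.py
echo '[[[0.02, -0.38, 0, 0.44, 0], [0.085, -0.76, 0, 0.88, 0], [0.19, -1.125, 0, 1.32, 0]]]' | python3 steer.py
```

```text
t: 12.23
eef_pos: [505.5, -120.0, 87.7]
tcp_rot: [3.14, -0.0, -0.009]
ft_force: [-2.8, -10.6, -3.4]
opening: 0.146
grip_force: 30.1
t: 12.65
eef_pos: [515.1, -83.5, 87.5]
tcp_rot: [3.14, 0.001, -0.559]
ft_force: [-6.7, -10.0, -0.8]
opening: 0.143
grip_force: 30.2
t: 13.07
eef_pos: [505.5, -119.3, 87.7]
tcp_rot: [-3.141, 0.0, 0.003]
ft_force: [-1.4, 2.1, -3.2]
opening: 0.144
grip_force: 30.0
t: 13.48
eef_pos: [516.1, -155.9, 87.7]
tcp_rot: [-3.141, 0.0, 0.552]
ft_force: [-1.1, -0.4, -3.2]
opening: 0.143
grip_force: 30.0
t: 13.73
eef_pos: [507.5, -135.3, 87.7]
tcp_rot: [3.14, -0.0, 0.211]
ft_force: [-3.3, -8.8, -2.9]
opening: 0.144
grip_force: 30.0
```

In the tool's units: -15.2 mm is -0.76, -7.6 mm is -0.38, 0.22 rad is 0.88.

```bash
echo '[[[0.02, -0.38, 0, 0.44, 0], [0.085, -0.76, 0, 0.88, 0]]]' | python3 steer.py|grep -E "rot|force"
echo '[[[0.02, -0.38, 0, 0.44, 0], [0.085, -0.76, 0, 0.88, 0]]]' | python3 steer.py|grep -E "rot|force"
```

```text
tcp_rot: [3.14, -0.0, -0.009]
ft_force: [-3.7, -10.1, -3.4]
grip_force: 30.1
tcp_rot: [3.139, 0.002, -0.228]
ft_force: [-18.2, -34.6, -1.4]
grip_force: 30.0
```

In the tool's units: -2.8 mm is -0.14, 0.1 mm is 0.005, 0.04 rad is 0.16.

```bash
echo '[[[0, 0, 0, 0, 0], [0, 0, 0, 0, 0]]]' | python3 steer.py; python3 -c "
from cell import env
print(env.state()['moment'])"
echo '[[[0.005, -0.14, 0, 0.16, 0], [0.005, -0.14, 0, 0.16, 0], [0.005, -0.14, 0, 0.16, 0]]]' | python3 steer.py|grep -E "eef|rot|force"
```

```text
t: 14.23
eef_pos: [507.5, -103.9, 87.7]
tcp_rot: [-3.142, 0.0, -0.223]
ft_force: [-1.0, 0.5, -3.0]
opening: 0.147
grip_force: 30.0
[0.120327   0.26781489 0.05555616]
eef_pos: [508.5, -101.3, 87.6]
tcp_rot: [-3.141, 0.0, -0.26]
ft_force: [-1.5, 1.7, -2.9]
grip_force: 30.0
```

Units first: shifts go in units of 20 mm and turns go in units of 0.25 rad. So -5.6 mm is -0.28, -2.8 mm is -0.14, 0.08 rad is 0.32.

```bash
for i in 1; do echo '[[[0.005, -0.14, 0, 0.16, 0], [0.02, -0.28, 0, 0.32, 0]]]' | python3 steer.py|grep -E "eef|rot|force"
echo '[[[0.005, -0.14, 0, 0.16, 0], [0.02, -0.28, 0, 0.32, 0]]]' | python3 steer.py|grep -E "eef|rot|force"; echo '[[[0.005, -0.14, 0, 0.16, 0]]]' | python3 steer.py|grep -E "eef|rot|force"; done; python3 snap.py w7
```

```text
eef_pos: [510.2, -96.4, 87.6]
tcp_rot: [3.141, 0.0, -0.341]
ft_force: [-2.6, -5.6, -3.8]
grip_force: 30.0
eef_pos: [511.6, -91.7, 87.5]
tcp_rot: [3.14, 0.002, -0.422]
ft_force: [-8.9, -11.6, -1.9]
grip_force: 30.1
eef_pos: [512.3, -89.5, 87.4]
tcp_rot: [3.139, 0.003, -0.461]
ft_force: [-13.5, -15.0, -0.5]
grip_force: 30.1
[ 587.52289016 -126.58990553  259.90830871] (np.float64(371.64829954431775), 317.9731552764078, 244.015751776611) [512.28162884 -89.281491    87.35063667] [ 3.13908171e+00  2.85067731e-03 -4.64294997e-01]
```

```bash
echo '[[[0, -0.07, 0, 0.08, 0]]]' | python3 steer.py|grep -E "eef|rot|ft"; echo '[[[0, -0.07, 0, 0.08, 0]]]' | python3 steer.py|grep -E "eef|rot|ft";echo '[[[0, -0.07, 0, 0.08, 0]]]' | python3 steer.py|grep -E "eef|rot|ft"; python3 -c "
from cell import env
print(env.state()['moment'])"
```

```text
eef_pos: [512.5, -88.5, 87.3]
tcp_rot: [3.139, 0.003, -0.48]
ft_force: [-14.7, -15.8, -0.3]
eef_pos: [512.9, -87.4, 87.3]
tcp_rot: [3.138, 0.004, -0.5]
ft_force: [-14.7, -18.7, -0.4]
eef_pos: [513.3, -86.4, 87.3]
tcp_rot: [3.138, 0.004, -0.52]
ft_force: [-16.8, -19.8, 1.7]
[-3.85669023  3.04203466 -0.17426218]
```

```bash
python3 snap.py w8; python3 - <<'E'
from h import *
W=np.array([573.5,-118.9])
for n in("w1","w4","w5","w6","w7","w8"):
    c,d=wc(n); P=cloud(c,d,1); r=np.hypot(P[:,:,0]-W[0],P[:,:,1]-W[1]); a=np.degrees(np.arctan2(P[:,:,1]-W[1],P[:,:,0]-W[0]))
    ok=(d>0)&(P[:,:,2]>20)&(P[:,:,2]<75)&(abs(P[:,:,0]-W[0])>18)
    print(n,[(k,int((m:=ok&(r>k)&(r<k+2)).sum()),np.round(np.median(P[:,:,2][m]),1) if m.any() else None) for k in range(30,48,2)])
E
```

```text
[ 586.55220424 -127.73976656  259.70793469] (np.float64(371.64829954431775), 317.9731552764078, 244.015751776611) [513.31942403 -86.31210327  87.26410792] [ 3.13748499  0.00389017 -0.52112133]
w1 [(30, 309, np.float64(68.1)), (32, 353, np.float64(68.1)), (34, 280, np.float64(67.8)), (36, 193, np.float64(47.6)), (38, 240, np.float64(47.3)), (40, 509, np.float64(48.5)), (42, 220, np.float64(50.5)), (44, 0, None), (46, 0, None)]
w4 [(30, 130, np.float64(68.1)), (32, 121, np.float64(68.1)), (34, 68, np.float64(68.1)), (36, 1, np.float64(66.5)), (38, 0, None), (40, 0, None), (42, 3, np.float64(48.8)), (44, 0, None), (46, 0, None)]
w5 [(30, 0, None), (32, 139, np.float64(63.8)), (34, 289, np.float64(63.4)), (36, 168, np.float64(47.6)), (38, 489, np.float64(47.2)), (40, 716, np.float64(49.3)), (42, 220, np.float64(50.5)), (44, 0, None), (46, 0, None)]
w6 [(30, 0, None), (32, 10, np.float64(64.0)), (34, 182, np.float64(63.3)), (36, 152, np.float64(47.6)), (38, 399, np.float64(47.0)), (40, 786, np.float64(49.6)), (42, 280, np.float64(50.4)), (44, 0, None), (46, 0, None)]
w7 [(30, 0, None), (32, 19, np.float64(55.6)), (34, 186, np.float64(55.2)), (36, 393, np.float64(47.5)), (38, 480, np.float64(47.1)), (40, 727, np.float64(49.4)), (42, 200, np.float64(50.4)), (44, 0, None), (46, 0, None)]
w8 [(30, 0, None), (32, 72, np.float64(55.8)), (34, 228, np.float64(55.4)), (36, 396, np.float64(47.6)), (38, 486, np.float64(47.1)), (40, 723, np.float64(49.3)), (42, 212, np.float64(50.4)), (44, 0, None), (46, 0, None)]
```

The plate fell from 68.1 to 55.5 mm (2.29 rad) and has stopped moving under 26 N. One more short stroke will confirm it is at the stop.

```bash
echo '[[[0.02, 0.38, 0, -0.44, 0], [0.085, 0.76, 0, -0.88, 0], [0.19, 1.125, 0, -1.32, 0], [0.33, 1.48, 0, -1.76, 0], [0.515, 1.815, 0, -2.2, 0]]]' | python3 steer.py|grep -E "eef|rot|ft"
echo '[[[0.02, 0.38, 0, -0.44, 0], [0.02, 0.38, 0, -0.44, 0]]]' | python3 steer.py|grep -E "eef|rot|ft"
for k in 1; do echo '[[[0.005, -0.21, 0, 0.24, 0], [0.025, -0.415, 0, 0.48, 0]]]' | python3 steer.py|grep -E "eef|rot|ft"
echo '[[[0.005, -0.21, 0, 0.24, 0], [0.025, -0.415, 0, 0.48, 0]]]' | python3 steer.py|grep -E "eef|rot|ft"
echo '[[[0.005, -0.14, 0, 0.16, 0]]]' | python3 steer.py|grep -E "rot|ft"; done
```

```text
eef_pos: [506.3, -121.7, 87.6]
tcp_rot: [-3.141, 0.0, 0.036]
ft_force: [-1.1, 0.8, -2.4]
eef_pos: [507.3, -130.0, 87.6]
tcp_rot: [3.141, -0.0, 0.145]
ft_force: [-0.7, -0.2, -2.9]
eef_pos: [506.4, -120.7, 87.5]
tcp_rot: [-3.142, 0.0, 0.013]
ft_force: [-1.1, 0.4, -3.9]
eef_pos: [506.5, -112.7, 87.6]
tcp_rot: [3.14, 0.001, -0.107]
ft_force: [-9.0, -13.8, -2.2]
tcp_rot: [3.14, 0.002, -0.147]
ft_force: [-10.6, -17.1, -1.5]
```

In the tool's units: -2.1 mm is -0.105, 0.03 rad is 0.12.

```bash
echo '[[[0, -0.105, 0, 0.12, 0]]]' | python3 steer.py|grep -E "eef|rot|ft"; echo '[[[0, -0.105, 0, 0.12, 0]]]' | python3 steer.py|grep -E "eef|rot|ft";  echo '[[[0, 0, 0, 0, 0], [0, 0, 0, 0, 0], [0, 0, 0, 0, 0]]]' | python3 steer.py|grep -E "eef|rot|ft"; python3 snap.py w9;  python3 - <<'E'
from h import *
W=np.array([573.5,-118.9])
for n in("w8","w9"):
    c,d=wc(n); P=cloud(c,d,1); r=np.hypot(P[:,:,0]-W[0],P[:,:,1]-W[1])
    m=(d>0)&(P[:,:,2]>52)&(P[:,:,2]<75)&(abs(P[:,:,0]-W[0])>18)&(r>32)&(r<35.5); print(n,m.sum(),P[:,:,2][m].mean(),np.median(P[:,:,2][m]))
E
```

```text
eef_pos: [506.4, -108.6, 87.5]
tcp_rot: [3.139, 0.002, -0.176]
ft_force: [-12.7, -18.7, -1.0]
eef_pos: [506.4, -107.0, 87.5]
tcp_rot: [3.139, 0.003, -0.205]
ft_force: [-14.7, -23.7, -0.5]
eef_pos: [506.4, -107.0, 87.5]
tcp_rot: [3.139, 0.003, -0.203]
ft_force: [-12.4, -18.2, -0.5]
[ 588.6884745  -123.41509944  260.05901108] (np.float64(371.64829954431775), 317.9731552764078, 244.015751776611) [ 506.42255875 -107.05656833   87.50723461] [ 3.13896806e+00  2.49160809e-03 -2.03458376e-01]
w8 286 55.49491126576077 55.51345519078458
w9 212 55.45824292505428 55.4617804889253
```

The wheel holds a static 22 N load with no plate motion, so it is at the stop. Back off, lift, and check the grip.

In the tool's units: 8.3 mm is 0.415, 4.2 mm is 0.21, -0.12 rad is -0.48.

```bash
echo '[[[0.005, 0.21, 0, -0.24, 0], [0.025, 0.415, 0, -0.48, 0], [0.025, 0.415, 0, -0.48, 0]]]' | python3 steer.py|grep -E "eef|rot|ft"
echo '[[[0, 0, -0.25, 0, 0], [0, 0, -0.5, 0, 0], [0, 0, -1, 0, 0], [0, 0, -1.5, 0, 0]]]' | python3 steer.py|grep -E "eef|rot|ft"
echo '[[[0, 0, -1.25, 0, 0], [0, 0, -2.5, 0, 0], [0, 0, -3, 0, 0], [0, 0, -3, 0, 0]]]' | python3 steer.py|grep -E "eef|rot|ft|grip"
python3 snap.py w10
```

```text
eef_pos: [506.6, -114.6, 87.7]
tcp_rot: [3.141, -0.0, -0.081]
ft_force: [-4.3, -6.9, -3.1]
eef_pos: [506.9, -113.5, 118.3]
tcp_rot: [-3.141, 0.0, -0.082]
ft_force: [0.2, 0.4, -2.4]
eef_pos: [507.8, -113.9, 180.2]
tcp_rot: [3.14, -0.005, -0.081]
ft_force: [0.4, 0.1, -3.6]
grip_force: 30.0
[ 590.25233862 -120.02964551  353.38363152] (np.float64(371.64829954431775), 317.9731552764078, 244.015751776611) [ 507.10072481 -113.64100347  178.44770112] [ 3.14093844e+00 -2.37822217e-03 -8.07007595e-02]
```

View pics/w10.png

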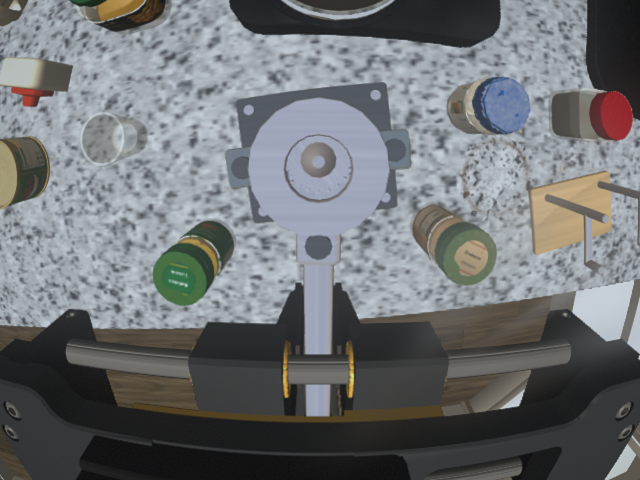

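The wrench is still straight in the grip, and the jars, bottle and glass all stand where they were. I'll move to a rack viewing pose and measure the hooks by depth.

```bash
echo '[[[-3.1, 9.6, 0, 0, 0], [-3.1, 9.6, 0, 0, 0], [-3.1, 9.6, 0, 0, 0], [-3.1, 9.6, 0, 0, 0], [-3.1, 9.6, 0, 0, 0]]]' | python3 steer.py|grep -E "eef|rot|ft"
echo '[[[0, 0, 0, 0, 0], [0, 0, 0, 0, 0]]]' | python3 steer.py|grep -E "eef|rot|ft"
python3 snap.py w11;  python3 - <<'E'
from h import *
c,d=wc("w11"); P=cloud(c,d,1); z=P[:,:,2]; x,y=P[:,:,0],P[:,:,1]
box=(d>0)&(x>455)&(x<555)&(y>-475)&(y<-325)
for a,b in((80,88),(98,103),(103,112)):
    m=(box&(z>a)&(z<b)).astype(np.uint8); n,l,s,ce=cv2.connectedComponentsWithStats(m)
    for i in range(1,n):
        if s[i,4]>=8:
            q=P[l==i]; print(a,s[i,4],q.mean(0).round(1),q.min(0).round(1),q.max(0).round(1))
im=cv2.imread("pics/w11.png"); hsv=cv2.cvtColor(im,cv2.COLOR_BGR2HSV)
m=box&(z>6)&(z<14); q=P[m][:,:2].astype(np.float32); print("base",m.sum(),cv2.minAreaRect(q))
E
```

```text
eef_pos: [428.0, -301.9, 176.1]
tcp_rot: [-3.141, 0.002, -0.081]
ft_force: [0.2, 0.4, -2.5]
eef_pos: [428.4, -301.2, 176.1]
tcp_rot: [-3.14, 0.002, -0.084]
ft_force: [0.6, -0.2, -3.2]
[ 511.92992256 -308.20725957  348.6742209 ] (np.float64(371.64829954431775), 317.9731552764078, 244.015751776611) [ 428.93147308 -300.0520696   176.25439682] [-3.14001893e+00  1.78998277e-03 -8.22165437e-02]
80 628 [ 507.3 -440.5   85.4] [ 478.5 -449.4   80.2] [ 535.3 -433.5   88. ]
80 674 [ 493.9 -362.6   85.7] [ 467.3 -370.8   80.5] [ 521.8 -354.9   88. ]
98 27 [ 531.1 -434.9  100.4] [ 527.7 -436.7   98.1] [ 535.  -433.4  102.3]
98 15 [ 517.9 -356.   100.7] [ 514.9 -357.6   98. ] [ 521.7 -355.1  102.7]
98 36 [ 482.7 -443.3  100.7] [ 478.7 -445.4   98. ] [ 485.9 -442.   103. ]
98 26 [ 470.3 -365.1  100.4] [ 466.3 -368.9   98.1] [ 472.7 -363.2  102.9]
103 122 [ 531.2 -436.4  108.5] [ 527.5 -441.2  103.1] [ 535.3 -433.6  111.9]
103 126 [ 518.1 -358.6  109.6] [ 514.  -362.9  103.9] [ 522.  -354.8  112. ]
103 82 [ 482.4 -445.6  105.4] [ 478.5 -449.7  103. ] [ 486.  -442.3  107.3]
103 98 [ 469.1 -367.3  105.3] [ 464.9 -370.8  103.2] [ 472.7 -364.   107.5]
base 6430 ((501.1673583984375, -408.0481262207031), (75.73945617675781, 108.92005157470703), 9.720479011535645)
```

In the tool's units: 78.6 mm is 3.93, 75.5 mm is 3.775.

```bash
echo '[[[3.775, 3.93, 0, 0, 0], [3.775, 3.93, 0, 0, 0], [3.775, 3.93, 0, 0, 0], [3.775, 3.93, 0, 0, 0]]]' | python3 steer.py|grep -E "eef|rot|ft"
echo '[[[0, 0, 0, -2.48, 0], [0, 0, 0, -2.48, 0], [0, 0, 0, -2.48, 0], [0, 0, 0, -2.48, 0], [0, 0, 0, -2.48, 0]]]' | python3 steer.py|grep -E "rot"
echo '[[[0, 0, 0, -2.48, 0], [0, 0, 0, -2.48, 0], [0, 0, 0, -2.48, 0], [0, 0, 0, -2.48, 0], [0, 0, 0, -2.48, 0]]]' | python3 steer.py|grep -E "rot"
echo '[[[0, 0, 0, -2.32, 0], [0, 0, 0, -2.32, 0], [0, 0, 0, -2.32, 0], [0, 0, 0, -2.32, 0], [0, 0, 0, -2.32, 0]]]' | python3 steer.py|grep -E "rot"
echo '[[[0, 0, 0, 0, 0], [0, 0, 0, 0, 0]]]' | python3 steer.py|grep -E "eef|rot|ft"
```

```text
eef_pos: [501.7, -386.2, 176.2]
tcp_rot: [3.141, -0.001, -0.08]
ft_force: [-1.9, 1.5, -3.8]
tcp_rot: [-3.14, 0.0, 0.548]
tcp_rot: [-3.14, -0.001, 1.168]
tcp_rot: [-3.141, -0.001, 1.748]
eef_pos: [499.0, -383.1, 177.0]
tcp_rot: [-3.141, -0.001, 1.738]
ft_force: [1.2, 0.4, -2.4]
```

In the tool's units: -2 mm is -0.1, -1.5 mm is -0.075.

```bash
echo '[[[-0.1, -0.075, 1, 0, 0], [-0.1, -0.075, 2, 0, 0], [-0.1, -0.075, 2.75, 0, 0], [-0.1, -0.075, 3.25, 0, 0], [-0.1, -0.075, 3.25, 0, 0]]]' | python3 steer.py|grep -E "eef|rot|ft"
echo '[[[0, 0, 0, 0, 0]]]' | python3 steer.py|grep -E "eef|rot|ft"
echo '[[[0, 0, 0.35, 0, 0], [0, 0, 0.7, 0, 0], [0, 0, 1, 0, 0], [0, 0, 1.2, 0, 0], [0, 0, 1.2, 0, 0]]]' | python3 steer.py|grep -E "eef|rot|ft"
```

```text
eef_pos: [497.0, -385.6, 110.4]
tcp_rot: [-3.139, -0.003, 1.738]
ft_force: [0.2, 0.5, -3.6]
eef_pos: [497.6, -386.5, 112.6]
tcp_rot: [-3.141, -0.0, 1.739]
ft_force: [0.6, -0.1, -2.8]
eef_pos: [497.1, -386.5, 87.6]
tcp_rot: [-3.141, -0.001, 1.74]
ft_force: [-0.8, 0.0, -2.3]
```

In the tool's units: 3 mm is 0.15, 2 mm is 0.1.

```bash
echo '[[[0, 0, 0.1, 0, 0], [0, 0, 0.15, 0, 0], [0, 0, 0.15, 0, 0]]]' | python3 steer.py|grep -E "eef|ft"
echo '[[[0, 0, 0.05, 0, 0], [0, 0, 0.05, 0, 0]]]' | python3 steer.py|grep -E "eef|ft"
echo '[[[0, 0, 0.05, 0, 0], [0, 0, 0.05, 0, 0]]]' | python3 steer.py|grep -E "eef|ft"
```

```text
eef_pos: [497.5, -386.9, 85.6]
ft_force: [-0.7, 0.1, -2.3]
eef_pos: [497.5, -386.8, 84.7]
ft_force: [0.1, -0.1, -2.0]
eef_pos: [497.4, -386.8, 83.6]
ft_force: [-0.1, -0.0, -3.0]
```

```bash
echo '[[[0, 0, 0.05, 0, 0], [0, 0, 0.05, 0, 0]]]' | python3 steer.py|grep -E "eef|ft"
echo '[[[0, 0, 0.035, 0, 0], [0, 0, 0.035, 0, 0]]]' | python3 steer.py|grep -E "eef|ft"
```

```text
eef_pos: [497.5, -386.8, 82.8]
ft_force: [0.0, 1.2, -1.1]
eef_pos: [497.6, -386.9, 82.6]
ft_force: [-1.2, 1.4, 4.8]
```

Contact is made at the expected height. Release gently.

```bash
echo '[[[0, 0, 0, 0, 0.4], [0, 0, 0, 0, 0.4], [0, 0, 0, 0, 0.4], [0, 0, 0, 0, 0.4], [0, 0, 0, 0, 0.4]]]' | python3 steer.py
echo '[[[0, 0, 0, 0, 0.5], [0, 0, 0, 0, 0.5], [0, 0, 0, 0, 0.5]]]' | python3 steer.py|grep -E "ft|open|grip"
echo '[[[0, 0, -1, 0, 0.5], [0, 0, -2.5, 0, 0.5], [0, 0, -4, 0, 0.5], [0, 0, -5.5, 0, 0.5], [0, 0, -6, 0, 0.5]]]' | python3 steer.py|grep -E "eef|ft"
echo '[[[-4, 0, 0, 0, 0.5], [-4, 0, 0, 0, 0.5], [-4, 0, 0, 0, 0.5], [-4, 0, 0, 0, 0.5]]]' | python3 steer.py|grep -E "eef|ft"
python3 snap.py w12; python3 - <<'E'
from h import *
c,d=wc("w12"); P=cloud(c,d,1); z=P[:,:,2]; x,y=P[:,:,0],P[:,:,1]
m0=np.array([500.2,-402.2]); u=np.array([np.cos(1.737),np.sin(1.737)])
a=(P[:,:,:2]-m0)@u; b=(P[:,:,:2]-m0)@np.array([u[1],-u[0]])
for lo in range(-90,125,15):
    m=(d>0)&(a>lo)&(a<lo+15)&(abs(b)<(32 if lo>50 else 12))&(z>70)&(z<103)
    if m.sum()>20: print(lo,m.sum(),"z",np.median(z[m]).round(1),"b",b[m].min().round(1),b[m].max().round(1),"amax",a[m].max().round(1))
E
```

```text
t: 22.32
eef_pos: [497.5, -386.8, 81.9]
tcp_rot: [3.142, 0.0, 1.74]
ft_force: [0.3, 0.2, 0.5]
opening: 0.388
grip_force: 0.0
ft_force: [-0.2, 0.1, -0.2]
opening: 0.491
grip_force: 0.0
eef_pos: [498.3, -387.6, 206.4]
ft_force: [1.1, 1.4, 0.3]
eef_pos: [510.4, -466.8, 200.5]
ft_force: [-0.3, 1.1, -1.0]
[ 495.47861634 -383.27025941  373.38192505] (np.float64(371.64829954431775), 317.9731552764078, 244.015751776611) [ 510.43661561 -465.56619666  200.71564536] [-3.14071068e+00 -1.55649401e-03  1.73894346e+00]
-90 274 z 101.3 b -10.4 7.8 amax -75.0
-75 479 z 101.1 b -10.4 7.8 amax -60.1
-60 342 z 98.5 b -7.1 6.0 amax -45.0
-45 467 z 98.0 b -12.0 11.8 amax -30.1
-30 355 z 98.3 b -7.8 5.1 amax -15.0
-15 357 z 98.4 b -7.7 5.0 amax -0.0
0 394 z 98.4 b -7.7 5.7 amax 15.0
15 378 z 98.4 b -7.6 5.7 amax 29.9
30 531 z 98.2 b -11.6 12.0 amax 44.7
45 582 z 100.7 b -11.8 11.9 amax 60.0
60 1200 z 101.5 b -27.7 26.6 amax 74.9
75 858 z 101.4 b -30.8 28.8 amax 90.0
90 1115 z 101.4 b -29.3 28.1 amax 105.0
105 467 z 101.4 b -22.0 20.7 amax 114.4
```

The wrench hangs level across both hooks, with its origin at about 0–1 mm from mid. Handing in.

```bash
echo '[[[0, 0, 0, 0, 0.5], [0, 0, 0, 0, 0.5], [0, 0, 0, 0, 0.5], [0, 0, 0, 0, 0.5], [0, 0, 0, 0, 0.5]]]' | python3 steer.py; python3 -c "
from cell import env
print(env.job_done())"
```

```text
t: 23.78
eef_pos: [511.0, -465.2, 202.2]
tcp_rot: [3.141, 0.0, 1.74]
ft_force: [0.9, -0.6, -0.9]
opening: 0.499
grip_force: 0.0
the job is handed in; nothing more can be done
None
```

The job is handed in at 23.8 s of the 67 s: by my measurements the plate is fully down (it stopped moving with 22 N held on the wrench handle) and the wrench hangs level and released across both hooks; no verdict was returned.

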